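# Find the rocking corner of a jig plate and press its shim flat

### The job

One corner of the aluminium jig plate rocks: press down on the plate's corners in turn until you find the one that gives. Then press the yellow-tipped shim tab beside that corner down flat on its block, leaving the other three tabs raised. Only press with the fingertips: pick nothing up, and do not disturb the things lying around.

Things in the scene. Friction and masses are not known exactly. Their poses are not given: they have to be found in the camera images.
- jig_base: green steel jig base, 150 (x) x 250 (y) x 8 mm, fixed, long side to the robot (yaw 0.3 to 0.8); origin at the centre of its underside, x away from the robot, y to the left. Corners: 1 far left, 2 far right, 3 near right, 4 near left, each with a foot under the plate, all alike; any one may be the loose one. A tall 55 mm post stands by the robot at world (0.175, -0.03): keep left of it
- plate_center (a point): centre of the top face of the aluminium jig plate, 120 (x) x 124 (y) x 10 mm, that lies over the base; when level its top face is 42 mm above the table and its underside 32 mm; a knob 9 mm high and 26 mm wide stands at its centre. z is the plate's normal. The plate tilts on a light centre spring and comes back level when let go
- corner_1 (a point): brass spot, 18 mm across, on the plate's top face at corner 1 (far left), straight above that corner's foot; base frame (44, 46, 42) mm when level. A firm corner gives less than 1 mm; the loose one goes down 6 mm under about 3 N to a firm stop
- corner_2 (a point): brass spot, 18 mm across, on the plate's top face at corner 2 (far right), straight above that corner's foot; base frame (44, -46, 42) mm when level. A firm corner gives less than 1 mm; the loose one goes down 6 mm under about 3 N to a firm stop
- corner_3 (a point): brass spot, 18 mm across, on the plate's top face at corner 3 (near right), straight above that corner's foot; base frame (-44, -46, 42) mm when level. A firm corner gives less than 1 mm; the loose one goes down 6 mm under about 3 N to a firm stop
- corner_4 (a point): brass spot, 18 mm across, on the plate's top face at corner 4 (near left), straight above that corner's foot; base frame (-44, 46, 42) mm when level. A firm corner gives less than 1 mm; the loose one goes down 6 mm under about 3 N to a firm stop
- tab_1 (a point): top of yellow tab of shim 1, beside corner 1 (far left), 32 mm out from the shim's hinge, which runs along the base's x, 78 mm from the base's centre and 21 mm above the table. The tab is 26 mm wide (x), reaches 44 mm out from the hinge to the left (+y of the base) and is 5 mm thick. Point about 34 mm above the table when raised; 24 mm when flat on its steel block, at base frame (44, 110) mm
- shim_1 (a joint): angle of shim 1 (rad): near 0 with the tab raised, 0.30 with the tab flat on its block. A stiff hinge: it takes about 4 N at the tab point and stays where it is left; at the loose corner, where its fork lifts the fallen foot back up against the plate, about 6 N
- tab_2 (a point): top of yellow tab of shim 2, beside corner 2 (far right), 32 mm out from the shim's hinge, which runs along the base's x, 78 mm from the base's centre and 21 mm above the table. The tab is 26 mm wide (x), reaches 44 mm out from the hinge to the right (-y of the base) and is 5 mm thick. Point about 34 mm above the table when raised; 24 mm when flat on its steel block, at base frame (44, -110) mm
- shim_2 (a joint): angle of shim 2 (rad): near 0 with the tab raised, 0.30 with the tab flat on its block. A stiff hinge: it takes about 4 N at the tab point and stays where it is left; at the loose corner, where its fork lifts the fallen foot back up against the plate, about 6 N
- tab_3 (a point): top of yellow tab of shim 3, beside corner 3 (near right), 32 mm out from the shim's hinge, which runs along the base's x, 78 mm from the base's centre and 21 mm above the table. The tab is 26 mm wide (x), reaches 44 mm out from the hinge to the right (-y of the base) and is 5 mm thick. Point about 34 mm above the table when raised; 24 mm when flat on its steel block, at base frame (-44, -110) mm
- shim_3 (a joint): angle of shim 3 (rad): near 0 with the tab raised, 0.30 with the tab flat on its block. A stiff hinge: it takes about 4 N at the tab point and stays where it is left; at the loose corner, where its fork lifts the fallen foot back up against the plate, about 6 N
- tab_4 (a point): top of yellow tab of shim 4, beside corner 4 (near left), 32 mm out from the shim's hinge, which runs along the base's x, 78 mm from the base's centre and 21 mm above the table. The tab is 26 mm wide (x), reaches 44 mm out from the hinge to the left (+y of the base) and is 5 mm thick. Point about 34 mm above the table when raised; 24 mm when flat on its steel block, at base frame (-44, 110) mm
- shim_4 (a joint): angle of shim 4 (rad): near 0 with the tab raised, 0.30 with the tab flat on its block. A stiff hinge: it takes about 4 N at the tab point and stays where it is left; at the loose corner, where its fork lifts the fallen foot back up against the plate, about 6 N
- loose_foot (a joint): how far the one loose foot has slipped down (m): 0 up against the level plate, 0.006 fully down. It slips when its corner of the plate is pressed, stays down, and comes back to 0 when that corner's shim is pressed flat. It does not tell which corner it is at
- elbow: bystander, loose: grey elbow casting, 65x74x50 mm, origin at the centre of its underside; leave it alone
- cap: bystander, loose: grey round cap casting, 68x70x21 mm, origin at the centre of its underside; leave it alone
- link_arm: bystander, loose: grey lever-arm casting, 30x91x21 mm, origin at the centre of its underside; leave it alone
- block: bystander, loose: green sanding block, 55x100x28 mm, origin at the centre of its underside; leave it alone

How it is judged:
On the way, in this order (a step that is already met when the one before it is completed fails the run):
1. the rocking corner has been pressed down (its foot has slipped over 3 mm), with all four shims still raised (value of joint loose_foot above 0.003 m and contact force between the fingers and jig_plate above 1 N and value of joint each of shim_1, shim_2, shim_3, shim_4 below 0.12 rad), for 0.04 s.
2. the shim at that corner is pressed flat and has lifted the foot back under the plate; the other three are still raised (value of joint loose_foot below 0.002 m and ((value of joint shim_1 above 0.25 rad and value of joint each of shim_2, shim_3, shim_4 below 0.12 rad) or (value of joint each of shim_1, shim_3, shim_4 below 0.12 rad and value of joint shim_2 above 0.25 rad) or (value of joint each of shim_1, shim_2, shim_4 below 0.12 rad and value of joint shim_3 above 0.25 rad) or (value of joint each of shim_1, shim_2, shim_3 below 0.12 rad and value of joint shim_4 above 0.25 rad))), for 0.2 s.
At the end, for the whole second after the job is handed in: The shim at the rocking corner is flat (over 0.25 of its 0.30 rad) and its foot is back up under the plate (within 2 mm), the other three shims are still raised (under 0.12 rad), and the plate lies level (within 0.03 rad) (all of step 2 and angle between plate_center's own z axis and vertical below 0.03 rad); the robot touches nothing.
It fails at once if one of the loose bystanders (three castings, sanding block) is lifted or shifted by more than 3 cm (distance of any of elbow, cap, link_arm, block from where it was at the start of the episode above 0.03 m).
It also fails if it takes over 38 s, if anything falls off the work surface, if the arm or the gripper's body presses on something with over 40 N, if the wrist force passes 120 N, or if a joint passes its speed limit or range.

### The arm

A 7-joint arm with a two-finger parallel gripper is mounted at the origin on a cart in front of the work surface, level with it; the furniture and walls round the work are solid. World frame = base frame: x ahead of the robot, y to its left, z up, the work surface at z = 0. Lengths are in m, angles in rad, forces in N, time in s.
With the tool pointing down it reaches from about 0.4 to 0.85 m from the base axis. Payload 10.4 kg.
Tool frame: the origin (TCP) lies at the very end of the fingers, on their centre line; the grasp point (between the pads) lies 19 mm behind it (r.pinch_z is the distance from the TCP to the grasp point, in m); z points along the fingers, y is the line along which they close (so a half turn about z gives the same grasp; the last joint's range is limited). The gripper opens to 87 mm and grips with 3 to 60 N. Pads are 19 mm wide; open, the fingers measure 117 mm over their backs; the gripper's body (75 mm by 190 mm) begins 51 mm behind the grasp point.
Start: joints at [-1.28, 0.332, -0.065, 1.46, 0.022, 1.35, -0.088], TCP at [0.193, 0.595, 0.223] pointing down, gripper open.
Joint ranges: [-2.6, 2.6], [-0.5, 2.12], [-1.47, 1.34], [0.16, 2.42], [-1.27, 4.41], [0.06, 2.06], [-2.6, 2.6]. Speed limits (rad/s): [2.22, 2.22, 2.79, 2.79, 3.14, 3.14, 3.14].

### API

Orientations are given as a unit quaternion [x, y, z, w].
In Python, from bench import sensors, vision, r gives the robot as it stands.
- The arm moves only by the shell command python3 -m crank 'ROWS' [OPENING] [FORCE]. ROWS is JSON, a list of rows, each a list of 2 entries, a list of its own where there are three numbers: the shift along the tool's x, y, z normalised to -1 to 1, where 1 is 3 cm, then the turn about the tool's z normalised to -1 to 1, where 1 is 8 degrees. A call has 1 to 12 rows; each row shifts and turns the commanded pose from where the row before left it, along the tool's axes as they then stand; what a row does not reach is not made up. A row lasts 1/8 s, in which the tool goes at most 62.5 mm and 10.7 degrees, less where a joint would pass 70% of its speed; a pose out of reach is approached as far as the arm can. A call with a number of a shift or a turn outside -1 to 1 is refused whole. A call with a gripper value outside its range is refused whole. OPENING is the opening, from 0 (shut) to 1 (fully open), set as the call begins (- or left out, the last holds). The fingers move at their own pace and stop on an object; FORCE is the grip in N (left out, the last holds). Time passes only in rows, so rows that do not move let the fingers close. It gives the time, the measured TCP pose, the force, the opening and the grip force at its end, in the units of the state.
- sensors.read_state(): the state, without advancing time (a new reading comes with each control period).
- vision.camera(name): name is "scene" or "top" or "wrist"; returns the picture (480x640x3 uint8, red, green, blue); there is no depth.
- vision.camera_model(name): a dict with "vertical_fov" (degrees; the focal length in pixels is half the picture's height over the tangent of half this angle, whatever the lens; pixels are square), "cx", "cy" (the principal point, pixels), "dist" ([k1, k2, p1, p2, k3] as OpenCV has them; the pictures are not rectified), "camera_from_world" (4x4, takes a point from world to camera coordinates); the wrist camera has in their place "hand_eye" (4x4, takes a point from camera to tool coordinates, whose origin is the TCP and whose axes are the flange's). Camera axes: x right, y down, z forward; pixel columns grow to the right and rows downward; lengths in m; the calibration is good to about 2 mm. A picture is of the moment at which its call begins: read the wrist's pose just before it. camera_model takes no time and is no camera call.
- r.close_job(): hands the job in; it is judged then, once.
The state is a dict: "time": time; "joint_positions": joint angles; "joint_vel": joint speeds; "joint_torque": joint torques, N m; "ee_pos": TCP position; "eef_rot": TCP orientation; "ft_force": force on the tool from outside, world axes, zero at the start; "torque": the same for the moment, N m; "width": finger opening in m; "grip_force": force on a finger pad.
Only numpy, scipy, OpenCV 4.12 (cv2) and the standard library are available. Lean on these libraries where they do the work, as an engineer would, in place of code of your own. Each camera call takes 0.05 s, during which the arm holds its last target. There are 200 camera calls.

## Working session

There is one attempt and no reset: what is moved stays moved. The work goes in short steps, Python scripts to look and compute and a shell command to move; the robot and the scene stay as the last step left them, time stands still between calls to the robot, and variables do not carry over. Pictures are saved under pics/ and viewed, at most 10 in all, crops included, and the job is handed in when it is done.

```bash
ls; mkdir -p pics
python3 - <<'E'
from bench import sensors, vision, r
import cv2
s=sensors.read_state();print(s)
for n in("top","scene"):
    cv2.imwrite(f"pics/{n}0.png",vision.camera(n)[:,:,::-1]);print(vision.camera_model(n))
print(vision.camera_model("wrist"))
E
```

```text
pics
{'time': 0.0, 'joint_positions': array([-1.27957315,  0.33281681, -0.0647103 ,  1.46097557,  0.02163231,
        1.34992618, -0.08847878]), 'joint_vel': array([ 4.81910017e-04, -1.12751334e-04, -5.85991628e-04,  1.21426190e-03,
       -2.97339445e-04, -1.38700978e-04,  6.25711021e-05]), 'joint_torque': array([-1.36413278e-04, -6.23242593e+01,  2.45774863e-02, -3.89893734e+01,
       -6.13017473e-02,  3.98707367e-02,  1.82284239e-04]), 'ee_pos': array([0.19282114, 0.59408076, 0.22177203]), 'eef_rot': array([ 1.56238929e-01,  9.87719032e-01, -7.11879981e-04, -6.28900834e-05]), 'ft_force': array([ 0.02455236,  0.19102126, -0.11329112]), 'torque': array([-0.06252177, -0.04450175, -0.04480267]), 'grip_force': 0.0, 'width': 0.08684560035470512}
{'vertical_fov': 49.58213985432546, 'cx': 316.2990944399028, 'cy': 230.64144714015518, 'dist': array([-0.01224694,  0.        ,  0.        ,  0.        ,  0.        ]), 'camera_from_world': array([[ 0.00406851, -0.9999902 ,  0.00174817,  0.1851953 ],
       [-0.99333787, -0.00424277, -0.11516018,  0.47614612],
       [ 0.11516646, -0.00126799, 
[... 349 characters left out ...]
[-0.33991622,  0.25900119, -0.90408813,  0.15871198],
       [ 0.74210368, -0.51665518, -0.42702406,  0.95799263],
       [ 0.        ,  0.        ,  0.        ,  1.        ]])}
{'vertical_fov': 61.68750971858734, 'cx': 318.1126300154564, 'cy': 241.01297987666814, 'dist': array([-0.07207189,  0.        ,  0.        ,  0.        ,  0.        ]), 'hand_eye': array([[-1.78878170e-03, -9.58862811e-01, -2.83864244e-01,
         7.83992520e-02],
       [ 9.99997804e-01, -2.02526462e-03,  5.39600014e-04,
        -3.91618252e-04],
       [-1.09230260e-03, -2.83862656e-01,  9.58864328e-01,
        -1.61713007e-01],
       [ 0.00000000e+00,  0.00000000e+00,  0.00000000e+00,
         1.00000000e+00]])}
```

View pics/top0.png

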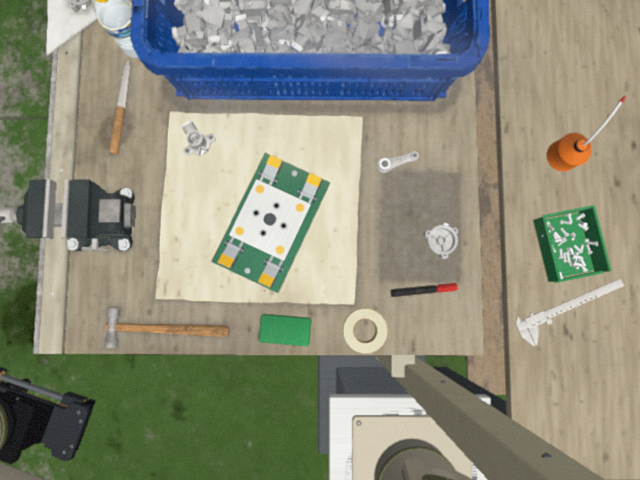

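View pics/scene0.png

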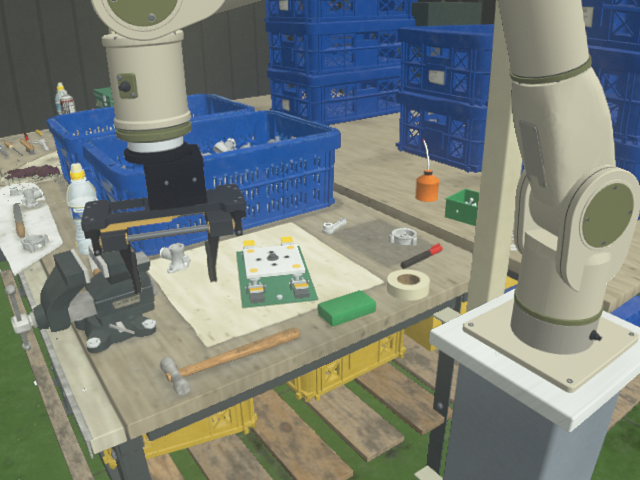

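Top view: the jig is centred near (270,221), with the plate's brass spots near (260,188), (302,200), (237,238) and (280,250). The tabs are near (274,161), (314,180), (228,259) and (267,280). I'll enlarge it for accuracy.

Run:
```python
import cv2
i=cv2.imread("pics/top0.png")[145:300,200:340]
cv2.imwrite("pics/crop0.png",cv2.resize(i,None,fx=3.8,fy=3.8,interpolation=cv2.INTER_CUBIC))
```

```text
(no output)
```

View pics/crop0.png

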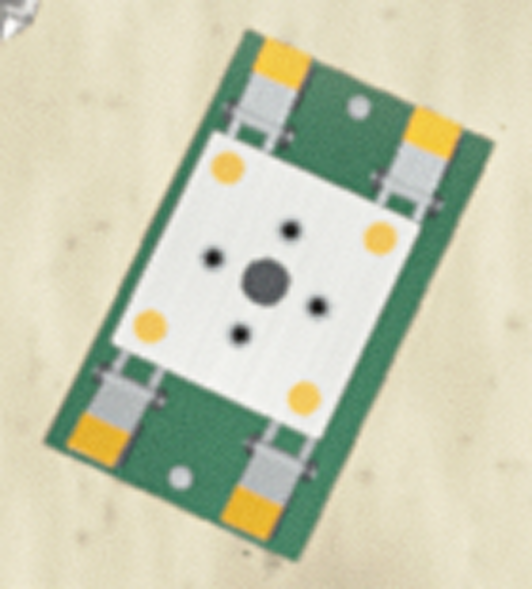

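Enlarged crop: the spots are at (228,168), (380,238), (150,326) and (304,398) in crop pixels, and the knob is at (266,283). Now I'll fit the base pose.

```bash
cat > h.py <<'E'
import numpy as np, cv2
from scipy.spatial.transform import Rotation as R
from bench import sensors, vision, r
def ray(name,uv,z):
    m=vision.camera_model(name);f=240/np.tan(np.radians(m["vertical_fov"]/2))
    K=np.array([[f,0,m["cx"]],[0,f,m["cy"]],[0,0,1]])
    n=cv2.undistortPoints(np.array(uv,float).reshape(-1,1,2),K,m["dist"]).reshape(-1,2)
    T=m["camera_from_world"];Rt=T[:3,:3].T;c=-Rt@T[:3,3]
    d=np.c_[n,np.ones(len(n))]@Rt.T
    return c+d*((z-c[2])/d[:,2])[:,None]
E
python3 - <<'E'
from h import *
uv=np.array([[150,326],[228,168],[380,238],[304,398]])/3.8+[200,145]-.4
P=ray("top",uv,.042)[:,:2]; B=np.array([[44,46],[44,-46],[-44,-46],[-44,46]])/1000
c=P.mean(0);H=B.T@(P-c);yaw=np.arctan2(H[0,1]-H[1,0],H[0,0]+H[1,1])
Q=np.array([[np.cos(yaw),-np.sin(yaw)],[np.sin(yaw),np.cos(yaw)]])
print("c",c,"yaw",yaw,"res",((P-c)@Q-B)*1000)
print("corners",B@Q.T+c)
Tt=np.array([[44,110],[44,-110],[-44,-110],[-44,110]])/1000
print("tabs",Tt@Q.T+c)
s=sensors.read_state();print(R.from_quat(s["eef_rot"]).as_matrix())
tu=np.array([[100,440],[282,65],[432,132],[252,512]])/3.8+[200,145]-.4
print(ray("top",tu,.035),(ray("top",tu,.035)[:,:2]-c)@Q)
w=np.array([[197,138],[359,344],[286,331]])
E
```

```text
c [0.49669538 0.27947   ] yaw 1.1373898540159277 res [[ 0.13822329 -0.03988895]
 [-0.27174628  0.17187238]
 [ 0.14550126 -0.01802501]
 [-0.01197827 -0.11395842]]
corners [[0.47342697 0.33872016]
 [0.55692069 0.3000834 ]
 [0.51996379 0.22021985]
 [0.43647007 0.2588566 ]]
tabs [[0.41534438 0.36559791]
 [0.61500327 0.27320566]
 [0.57804638 0.1933421 ]
 [0.37838748 0.28573435]]
[[-9.51176513e-01  3.08647284e-01 -3.10253474e-04]
 [ 3.08647428e-01  9.51175715e-01 -1.23499270e-03]
 [-8.60715732e-05 -1.27045499e-03 -9.99999189e-01]]
[[0.4149058  0.36446817 0.035     ]
 [0.61347496 0.27307655 0.035     ]
 [0.57775337 0.19363882 0.035     ]
 [0.37818774 0.28533579 0.035     ]] [[ 0.04279053  0.10992358]
 [ 0.04324098 -0.10866722]
 [-0.04385377 -0.10960947]
 [-0.04444559  0.11001389]]
```

```bash
python3 -m crank '[[[-0.96,-0.434,0.3],0],[[-0.96,-0.434,0.4],0],[[-0.96,-0.434,0.4],0],[[-0.96,-0.434,0.4],0],[[-0.96,-0.434,0.4],0],[[-0.96,-0.434,0.4],0],[[-0.96,-0.434,0.4],0],[[-0.96,-0.434,0.4],0],[[-0.96,-0.434,0.4],0],[[-0.96,-0.434,0.4],0],[[-0.96,-0.434,0.4],0],[[-0.96,-0.434,0.4],0]]' 0 20; python3 -m crank '[[[0,0,0],0],[[0,0,0],0]]'
cat >> h.py <<'E'
def go(x,y,z=None):
    s=sensors.read_state();M=R.from_quat(s["eef_rot"]).as_matrix();p=s["ee_pos"]
    d=np.array([x,y,p[2] if z is None else z])-p
    print("t",s["time"],"p",p.round(4),"w",round(s["width"],4),"units",(M.T@d/.03).round(2),"f",s["ft_force"].round(2))
E
python3 -c "
from h import *
go(.4734,.3387,.05)"
```

```text
time: 1.6
ee_pos: [0.4739, 0.3384, 0.0808]
eef_rot: [0.156, 0.988, -0.0, -0.0]
ft_force: [0.4, 0.1, -0.7]
width: 0.0005
grip_force: 0.0
time: 1.85
ee_pos: [0.4728, 0.3398, 0.0815]
eef_rot: [0.156, 0.988, 0.0, -0.0]
ft_force: [0.3, 0.7, 0.6]
width: 0.0003
grip_force: 0.0
t 1.85 p [0.4728 0.3398 0.0815] w 0.0003 units [-0.03 -0.03  1.05] f [0.29 0.69 0.55]
```

```bash
python3 -m crank '[[[-0.03,-0.03,0.6],0],[[0,0,0.45],0],[[0,0,0.15],0],[[0,0,0],0]]'; python3 -m crank '[[[0,0,0.1],0],[[0,0,0],0]]';python3 -m crank '[[[0,0,0.1],0],[[0,0,0],0]]'
```

```text
time: 2.35
ee_pos: [0.4737, 0.3381, 0.0451]
eef_rot: [0.156, 0.988, -0.0, -0.0]
ft_force: [-0.1, 1.3, 0.5]
width: 0.0003
grip_force: 0.0
time: 2.6
ee_pos: [0.4741, 0.3382, 0.0427]
eef_rot: [0.156, 0.988, 0.0, 0.0]
ft_force: [-0.1, -0.4, -0.1]
width: 0.0003
grip_force: 0.0
time: 2.85
ee_pos: [0.4743, 0.3384, 0.0422]
eef_rot: [0.156, 0.988, 0.001, 0.0]
ft_force: [-8.9, -6.9, 25.0]
width: 0.0001
grip_force: 12.8
```

Corner 1 is firm (25 N at 42 mm). Next is corner 2.

```bash
python3 -m crank '[[[0,0,-0.4],0],[[0,0,-0.4],0],[[-0.76,-0.09,0],0],[[-0.76,-0.09,0],0],[[-0.76,-0.09,0],0],[[-0.76,-0.09,0],0],[[0,0,0.3],0],[[0,0,0.3],0],[[0,0,0],0]]'; python3 -m crank '[[[0,0,0.1],0],[[0,0,0],0]]';python3 -m crank '[[[0,0,0.1],0],[[0,0,0],0]]'
```

```text
time: 3.98
ee_pos: [0.5558, 0.3001, 0.0442]
eef_rot: [0.156, 0.988, -0.001, -0.001]
ft_force: [0.2, 0.3, -0.3]
width: 0.0004
grip_force: 0.0
time: 4.22
ee_pos: [0.5572, 0.3001, 0.0427]
eef_rot: [0.156, 0.988, 0.0, 0.0]
ft_force: [-0.3, 0.3, 0.5]
width: 0.0006
grip_force: 0.0
time: 4.47
ee_pos: [0.5575, 0.3001, 0.0423]
eef_rot: [0.156, 0.988, 0.001, 0.0]
ft_force: [-9.5, -4.5, 21.9]
width: -0.0003
grip_force: 11.4
```

```bash
python3 -c "
from h import *
go(.5569,.3001)"
```

```text
t 4.475 p [0.5575 0.3001 0.0423] w -0.0003 units [ 0.02 -0.01 -0.  ] f [-9.5  -4.52 21.93]
```

Corner 2 is firm too. Next is corner 3.

```bash
python3 -m crank '[[[0,0,-0.4],0],[[0,0,-0.4],0],[[0.09,-0.73,0],0],[[0.09,-0.73,0],0],[[0.09,-0.73,0],0],[[0.09,-0.73,0],0],[[0,0,0.3],0],[[0,0,0.3],0],[[0,0,0],0]]'; python3 -m crank '[[[0,0,0.1],0],[[0,0,0],0]]';python3 -m crank '[[[0,0,0.1],0],[[0,0,0],0]]'
```

```text
time: 5.6
ee_pos: [0.5196, 0.2203, 0.0444]
eef_rot: [0.156, 0.988, -0.0, -0.001]
ft_force: [-0.2, -0.0, -0.3]
width: 0.0005
grip_force: 0.0
time: 5.85
ee_pos: [0.5203, 0.2201, 0.0425]
eef_rot: [0.156, 0.988, 0.0, 0.0]
ft_force: [0.2, -0.6, -0.2]
width: 0.0008
grip_force: 0.0
time: 6.1
ee_pos: [0.5205, 0.2201, 0.0422]
eef_rot: [0.156, 0.988, 0.001, 0.0]
ft_force: [-11.6, -4.6, 29.0]
width: 0.0003
grip_force: 14.3
```

Corner 3 is firm. I'll confirm with corner 4.

```bash
python3 -m crank '[[[0,0,-0.4],0],[[0,0,-0.4],0],[[0.76,0.09,0],0],[[0.76,0.09,0],0],[[0.76,0.09,0],0],[[0.76,0.09,0],0],[[0,0,0.3],0],[[0,0,0.3],0],[[0,0,0],0]]'; python3 -m crank '[[[0,0,0.1],0],[[0,0,0],0]]';python3 -m crank '[[[0,0,0.1],0],[[0,0,0],0]]';python3 -m crank '[[[0,0,0.1],0],[[0,0,0],0]]';python3 -m crank '[[[0,0,0.1],0],[[0,0,0],0]]'
```

```text
time: 7.22
ee_pos: [0.4369, 0.2572, 0.0446]
eef_rot: [0.157, 0.988, -0.001, -0.0]
ft_force: [-0.3, -0.5, -0.4]
width: 0.0004
grip_force: 0.0
time: 7.48
ee_pos: [0.4369, 0.2579, 0.0425]
eef_rot: [0.156, 0.988, -0.0, 0.0]
ft_force: [0.3, 0.6, 0.3]
width: 0.0008
grip_force: 0.0
time: 7.72
ee_pos: [0.4368, 0.258, 0.0397]
eef_rot: [0.156, 0.988, 0.0, 0.0]
ft_force: [-0.6, -1.0, 4.3]
width: 0.0004
grip_force: 1.9
time: 7.98
ee_pos: [0.4368, 0.258, 0.0372]
eef_rot: [0.156, 0.988, 0.0, 0.0]
ft_force: [-3.2, -2.7, 11.6]
width: 0.0007
grip_force: 5.7
time: 8.22
ee_pos: [0.4369, 0.2581, 0.0358]
eef_rot: [0.156, 0.988, 0.0, -0.0]
ft_force: [-12.6, -9.5, 33.8]
width: 0.0003
grip_force: 17.5
```

Corner 4 is the loose one: it went down 6 mm to a stop. Next is tab 4.

```bash
python3 -m crank '[[[0,0,-0.5],0],[[0,0,-0.5],0],[[0.71,0.09,0],0],[[0.71,0.09,0],0],[[0.71,0.09,0],0],[[0,0,0.35],0],[[0,0,0.35],0],[[0,0,0],0]]'; python3 -c "
from h import *
go(.3784,.2857,.03)"
```

```text
time: 9.22
ee_pos: [0.3785, 0.2845, 0.0414]
eef_rot: [0.157, 0.988, -0.001, -0.001]
ft_force: [-0.1, 0.3, 0.4]
width: 0.0002
grip_force: 0.0
t 9.225 p [0.3785 0.2845 0.0414] w 0.0002 units [0.02 0.04 0.38] f [-0.12  0.3   0.39]
```

```bash
python3 -m crank '[[[0,0,0.15],0],[[0,0,0.1],0],[[0,0,0.1],0],[[0,0,0.1],0],[[0,0,0],0]]'; python3 -m crank '[[[0,0,0.1],0],[[0,0,0],0]]';python3 -m crank '[[[0,0,0.1],0],[[0,0,0],0]]'
```

```text
time: 9.85
ee_pos: [0.3785, 0.2856, 0.0289]
eef_rot: [0.156, 0.988, 0.0, 0.0]
ft_force: [-0.4, 0.1, 0.8]
width: 0.0006
grip_force: 0.2
time: 10.1
ee_pos: [0.3785, 0.2855, 0.0259]
eef_rot: [0.156, 0.988, 0.0, 0.0]
ft_force: [0.1, -0.6, 1.3]
width: 0.0004
grip_force: 0.2
time: 10.35
ee_pos: [0.3785, 0.2857, 0.0238]
eef_rot: [0.156, 0.988, 0.0, -0.0]
ft_force: [-5.4, -2.0, 14.1]
width: 0.0004
grip_force: 7.5
```

```bash
python3 -m crank '[[[0,0,0.08],0],[[0,0,0],0],[[0,0,0],0]]'; python3 -m crank '[[[0,0,-0.3],0],[[0,0,-0.7],0],[[0.2,0,-1],0],[[0.5,0.3,-1],0],[[0.5,0.8,-1],0],[[0.3,1,-0.8],0],[[0,1,0],0],[[0,1,0],0],[[0,1,0],0],[[0,1,0],0],[[0,0,0],0]]'
python3 - <<'E'
from h import *
i=vision.camera("top")[145:300,200:340,::-1];a=cv2.resize(i,None,fx=2.8,fy=2.8,interpolation=cv2.INTER_CUBIC)
j=vision.camera("scene")[220:315,220:330,::-1];b=cv2.resize(j,(400,434*345//434),interpolation=cv2.INTER_CUBIC)
c=np.zeros((434,792,3),np.uint8);c[:,:392]=a[:434];c[:345,392:]=b
cv2.imwrite("pics/after.png",c)
E
```

```text
time: 10.72
ee_pos: [0.3786, 0.2858, 0.023]
eef_rot: [0.156, 0.988, 0.0, -0.0]
ft_force: [-13.7, -8.5, 40.5]
width: 0.0002
grip_force: 20.3
time: 12.1
ee_pos: [0.392, 0.4747, 0.1635]
eef_rot: [0.156, 0.988, -0.0, -0.0]
ft_force: [0.4, -0.9, -0.6]
width: 0.0006
grip_force: 0.0
```

View pics/after.png

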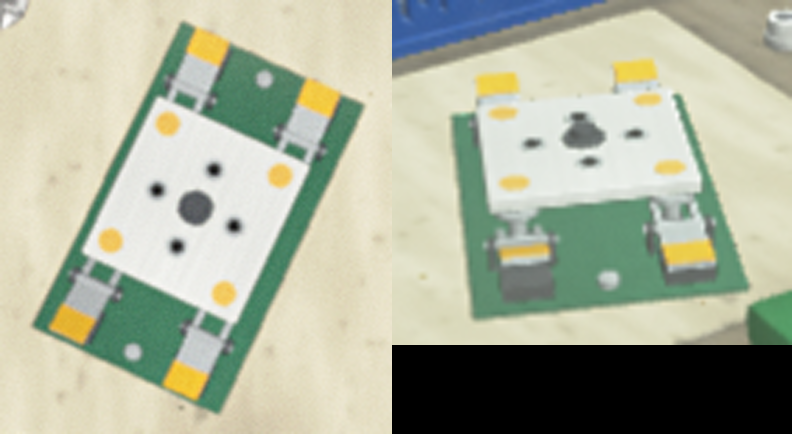

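The tab at corner 4 lies flat on its block (scene crop, about (688,252)). The other three tabs are raised, for example the near-left one at (525,252), and the plate is level. The arm is clear of everything.

```bash
python3 -c "
from bench import r
print(r.close_job())"
```

```text
the job is handed in; nothing more can be done
None
```

Corner 4 (near left) was the loose one, going down 6 mm to a stop; I pressed its tab flat on its block, the last picture shows the other three tabs raised and the plate level, and the job is handed in (no verdict was returned).

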